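# Centre the check weight on the bench scale and start its calibration

### The arm

A 7-joint arm with a two-finger parallel gripper is mounted at the origin on a cart in front of the work surface, level with it; the furniture and walls round the work are solid. World frame = base frame: x ahead of the robot, y to its left, z up, the work surface at z = 0. Lengths are in m, angles in degrees, forces in N, time in s.
With the tool pointing down it reaches from about 0.4 to 0.875 m from the base axis. Payload 6.5 kg.
Tool frame: the origin (TCP) lies midway between the tips of the shut fingers; the grasp point (between the pads) lies 19 mm behind it (ctrl.tcp_to_grasp is the z of the grasp point in the tool frame, in m); z points along the fingers, y is the direction in which the jaws open and shut (so a half turn about z gives the same grasp; the last joint's range is limited). The gripper opens to 88 mm and grips with 3 to 60 N. Pads are 18 mm wide; open, the fingers measure 123 mm over their backs; the gripper's body (75 mm by 187 mm) begins 45 mm behind the grasp point.
Start: joints at [69.832, 30.733, -0.252, 88.115, 0.149, 61.152, -4.079], TCP at [0.183, -0.624, 0.239] pointing down, gripper open.
Joint ranges: [-154.64, 154.64], [-21.42, 123.67], [-72.66, 72.17], [13.99, 137.28], [-74.86, 254.86], [10.95, 109.41], [-158.01, 158.01]. Speed limits (degrees/s): [136.94, 136.94, 180, 180, 180, 180, 180].

### API

Orientations are given as [roll, pitch, yaw] about the fixed x, y, z axes, in that order (R = Rz(yaw) Ry(pitch) Rx(roll)).
In Python, from rig import ctrl, vision, job gives the robot as it stands. The module is installed in compiled form; this text tells all that it offers.
- The arm moves only by the tool play_rows, never from a script. Its argument "moves" is a list of rows, each an object with "translation": the shift along the tool's x, y, z in cm, a list of three; "rot": the turn, a rotation vector about the tool's x, y, z in rad, a list of three; "fingers": the opening, from 0 (shut) to 1 (fully open). In form: [{"translation": [dx, dy, dz], "rot": [ax, ay, az], "fingers": fingers}, ...]. A call has 1 to 20 rows; each row is the pose to reach, as a shift and turn from the pose commanded when the call began, along the tool's axes at that moment; what a row does not reach only later rows make up. A row lasts 1/10 s, in which the tool goes at most 50 mm and 8.59 degrees, less where a joint would pass 70% of its speed; a pose out of reach is approached as far as the arm can. A call with a gripper value outside its range is refused whole. The fingers move at their own pace and stop on an object; "force" is the grip in N (left out, the last holds). Time passes only in rows, so rows that repeat a pose let the fingers close. It gives the time, the measured TCP pose, the force and the opening at its end, in the units of the state.
- ctrl.observe(): the state, without advancing time (a new reading comes with each control period).
- vision.capture(name): name is "side" or "top" or "wrist"; returns a dict with "pixels" (480x640x3 uint8, red, green, blue), "K" (3x3 intrinsics, pixels), "eye" and "rotation" of the camera in the world. Camera axes: x right, y up, looking along -z (the intrinsics and any distortion apply to the point x, -y, -z); pixel columns grow to the right and rows downward; lengths in m; the calibration is good to about 2 mm. A picture is of the moment at which its call begins. There is no depth.
- job.job_done(): hands the job in, once; it reports no verdict.
The state is a dict: "time_s": time; "qpos": joint angles; "qd": joint speeds; "joint_efforts": joint torques, N m; "eef_pos": TCP position; "tool_rot": TCP orientation; "force": force on the tool from outside, world axes, zero at the start; "torque": the same for the moment, N m; "finger_gap": finger opening in m.
Only numpy, scipy, OpenCV 4.12 (cv2) and the standard library are available. Lean on these libraries where they do the work, as an engineer would, in place of code of your own. Each camera call takes 0.05 s, during which the arm holds its last target.

### The job

The small brass check weight stands off-centre on the round pan of the bench scale. With the fingertips, nudge it gently along the pan, without gripping, lifting or toppling it, until its foot stands wholly inside the engraved dark ring in the middle. Then let go of it and press the scale's round button down fully to start the calibration, and leave the weight standing there; disturb nothing else.

Things in the scene. Friction and masses are not known exactly. Their poses are not given: they have to be found in the camera images.
- check_weight_foot (a point): centre of the underside of the brass check weight (z up its axis), a pawn shape 50 mm high, 0.13 to 0.2 kg, loose on the pan. Sole 24 mm wide; widest is a 34 mm rim 4 to 10 mm above the sole, where an upright finger touches; above, a 17 to 21 mm stem and a 20 mm knob. Top-heavy: slides when pushed at the rim (0.5 to 2 N), topples when pushed high up
- pan_center (a point): centre of the flat top face of the scale's fixed round steel pan, 90 mm wide, without a raised edge, 50 mm above the bench; z up, x in a random direction. An engraved dark ring, 46 mm wide, flush, lies round this point: the weight fits in it with 6 mm to spare all round. The scale's body below is 220 x 150 mm, its top 35.5 mm above the bench
- key_top (a point): centre of the top face of the scale's only button, a black round push button 24 mm across on the front part of the scale, to the right of the blank display; about 124 mm from the pan's centre. It is pressed straight down
- key (a joint): travel of that button in m: 0 up, 0.005 fully down; a spring pushes it back up, 4 N hold it fully down
- big_weight: bystander: larger brass weight, 44 mm wide and 65 mm high, stands on the bench right of the scale; origin at the centre of its underside
- thread_spool: bystander: spool of thread, 43 mm wide and 54 mm high, stands on the bench left of the scale; origin at the centre of its underside
- white_slab: bystander: white plastic slab 90 x 120 x 14 mm lying on the bench further left; origin at the centre of its underside
- shoe_last: bystander: pale moulded shoe last, 67 x 222 x 85 mm, lying on the bench on the left; origin at the centre of its underside
Things that resemble listed ones, but are neither listed nor needed, are in the scene too. Leave any turquoise look-alike of the part that bears check_weight_foot alone.

How it is judged (in metres and radians):
On the way, in this order (a step that is already met when the one before it is completed fails the run):
1. the check weight stands upright inside the ring, at rest and let go (horizontal distance between check_weight_foot and pan_center below 0.006 m and angle between check_weight_foot's own z axis and vertical below 0.05 rad and linear speed of check_weight below 0.01 m/s and contact force between each of the arm, the fingers and check_weight below 0.05 N), for 0.3 s.
2. the button is pressed fully down (value of joint key above 0.004 m), for 0.1 s.
At the end, for the whole second after the job is handed in: The check weight stands upright (within 0.05 rad) and at rest on the pan with its axis within 6 mm of the pan's centre, so that its rim lies wholly inside the ring, after the button was pressed at least 4 of its 5 mm and let up again (horizontal distance between check_weight_foot and pan_center below 0.006 m and z of check_weight_foot in the frame of pan_center between -0.003 and 0.003 m and angle between check_weight_foot's own z axis and vertical below 0.05 rad and linear speed of check_weight below 0.01 m/s and value of joint key below 0.0015 m); the robot touches nothing.
It fails at once if the check weight is lifted more than 6 mm off the pan (z of check_weight_foot in the frame of pan_center above 0.006 m).
It fails at once if the check weight falls off the pan or is tipped by more than 0.35 rad (z of check_weight_foot in the frame of pan_center below -0.006 m or angle between check_weight_foot's own z axis and vertical above 0.35 rad).
It fails at once if the check weight is struck or gripped with more than 10 N (contact force between any of the fingers, the arm and check_weight above 10 N).
It fails at once if the button is pressed while the weight is not inside the ring (value of joint key above 0.003 m and horizontal distance between check_weight_foot and pan_center above 0.006 m).
It fails at once if a bystander is moved by more than 15 mm (distance of any of big_weight, thread_spool, white_slab, shoe_last from where it was at the start of the episode above 0.015 m).
It also fails if it takes over 51 s, if anything falls off the work surface, if the arm or the gripper's body presses on something with over 40 N, if the wrist force passes 120 N, or if a joint passes its speed limit or range.

## Working session

There is one attempt and no reset: what is moved stays moved. The work goes in short steps, Python scripts to look and compute and a tool call to move; the robot and the scene stay as the last step left them, time stands still between calls to the robot, and variables do not carry over. Pictures are saved under pics/ and viewed, and the job is handed in when it is done.

Besides the shell and the picture viewer there is one more tool, called after ">>>" as name([rows], argument=value, ...), one row to a line, values as JSON. play_rows: Moves the arm, as the interface text tells. Its arguments: {"type":"object","properties":{"moves":{"type":"array","items":{"type":"object","properties":{"translation":{"type":"array","items":{"type":"number"}},"rot":{"type":"array","items":{"type":"number"}},"fingers":{"type":"number"}}}},"force":{"type":"number"}},"required":["moves"]}

```bash
mkdir -p pics; cat > h.py <<'E'
import numpy as np, cv2, pickle
from rig import ctrl, vision, job
def snap(n,f):
    c=vision.capture(n); pickle.dump(c,open(f'pics/{f}.pkl','wb'))
    cv2.imwrite(f'pics/{f}.png',c['pixels'][:,:,::-1]); return c
def load(f): return pickle.load(open(f'pics/{f}.pkl','rb'))
def ray(c,u,v):
    p=np.linalg.inv(c['K'])@[u,v,1]; return np.array(c['rotation'])@[p[0],-p[1],-p[2]]
def at(c,u,v,z):
    d=ray(c,u,v); e=np.array(c['eye']); return e+d*(z-e[2])/d[2]
def proj(c,P):
    q=np.array(c['rotation']).T@(np.array(P)-c['eye']); w=c['K']@[q[0],-q[1],-q[2]]; return w[:2]/w[2]
E
python3 - <<'E'
from h import *
for n in('side','top','wrist'):
    c=snap(n,n+'0'); print(n,[k for k in c],c['eye'],c['K'].tolist(),np.round(c['rotation'],3).tolist())
print(ctrl.observe(),ctrl.tcp_to_grasp)
E
```

```text
side ['pixels', 'K', 'eye', 'rotation'] [ 0.60912738 -0.88875571  0.60437278] [[551.6675811126386, 0.0, 326.53095016604675], [0.0, 551.6675811126386, 245.70545541639825], [0.0, 0.0, 1.0]] [61.898, -1.448, 5.553]
top ['pixels', 'K', 'eye', 'rotation'] [0.45645016 0.15839748 1.1944566 ] [[563.6537841510489, 0.0, 321.30816259277657], [0.0, 563.6537841510489, 232.1558428912584], [0.0, 0.0, 1.0]] [2.795, -0.804, -90.702]
wrist ['pixels', 'K', 'eye', 'rotation'] [ 0.25077303 -0.60366762  0.38439747] [[387.2024848413655, 0.0, 313.4956354329942], [0.0, 387.2024848413655, 243.92765143310663], [0.0, 0.0, 1.0]] [-15.88, 0.078, -73.716]
{'time_s': 0.15, 'qpos': array([69.83317332, 30.76782589, -0.25311717, 88.1551469 ,  0.15293347,
       61.15368434, -4.07877904]), 'qd': array([ 0.05728957, -0.22850376, -0.06338039, -0.12837551, -0.01666003,
       -0.01836511, -0.03774958]), 'joint_efforts': array([ 1.08496664e-03, -5.71329975e+01,  9.91574675e-01, -2.51825488e+01,
       -5.61837992e-02,  1.52662850e-02,  8.30789850e-05]), 'eef_pos': array([ 0.1830692 , -0.62320605,  0.23805453]), 'tool_rot': array([-1.79924174e+02,  9.79231965e-03,  1.63795049e+01]), 'force': array([0.17293978, 0.53902162, 0.14227614]), 'torque': array([0.0318993 , 0.01544366, 0.039498  ]), 'finger_gap': 0.08802559473647731} -0.0187
```

```bash
cat >> h.py <<'E'
from scipy.spatial.transform import Rotation as Ro
def _R(c):
    r=np.array(c['rotation']); return r if r.shape==(3,3) else Ro.from_euler('xyz',r,degrees=True).as_matrix()
def ray(c,u,v):
    p=np.linalg.inv(c['K'])@[u,v,1]; return _R(c)@[p[0],-p[1],-p[2]]
def proj(c,P):
    q=_R(c).T@(np.array(P)-c['eye']); w=c['K']@[q[0],-q[1],-q[2]]; return w[:2]/w[2]
E
```

```text
(no output)
```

View pics/top0.png

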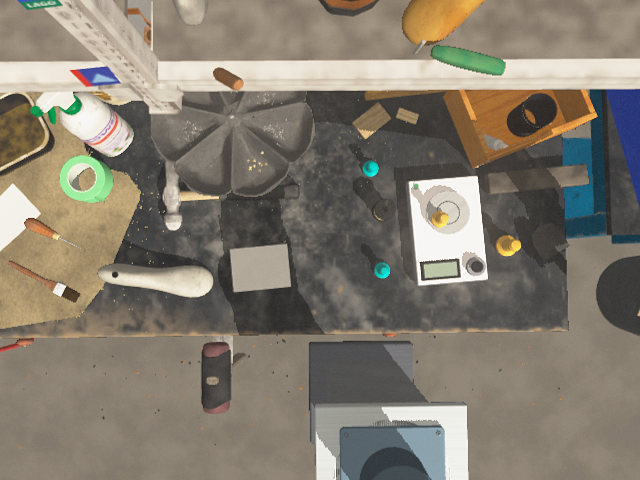

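View pics/side0.png

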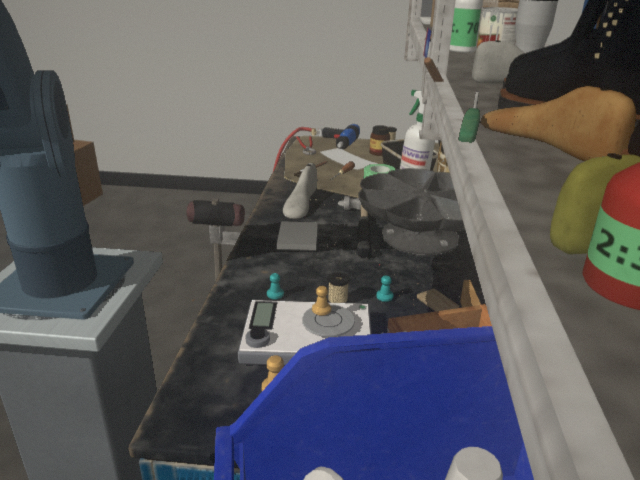

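View pics/wrist0.png

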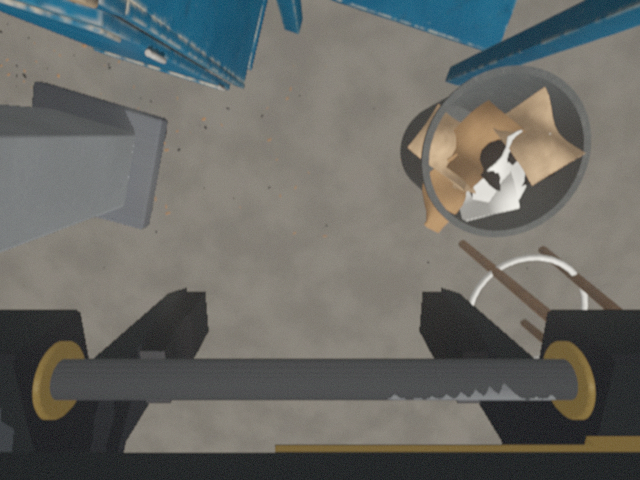

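The top view shows the scale around (447,230): the pan at (447,212), the brass weight at (440,218), the button at (476,266), the big weight at (508,245) and the spool at (381,209). Turquoise look-alikes are at (370,168) and (382,270). I'll enlarge for a finer measurement.

```bash
python3 - <<'E'
from h import *
a=load('top0')['pixels'][165:290,395:530,::-1]
b=load('side0')['pixels'][275:395,235:385,::-1]
cv2.imwrite('pics/topz.png',cv2.resize(a,None,fx=5,fy=5,interpolation=cv2.INTER_CUBIC)[:600])
cv2.imwrite('pics/sidez.png',cv2.resize(b,None,fx=5,fy=5,interpolation=cv2.INTER_CUBIC))
t=load('top0')
for uv,z in [((447,212),.05),((440,218),.1),((476,266),.04),((508,245),.065)]: print(uv,at(t,*uv,z))
E
```

```text
(447, 212) [ 0.55037122 -0.11565387  0.05      ]
(440, 218) [ 0.53467314 -0.08969844  0.1       ]
(476, 266) [ 0.43938049 -0.17519173  0.04      ]
(508, 245) [ 0.48114771 -0.23373515  0.065     ]
```

View pics/topz.png

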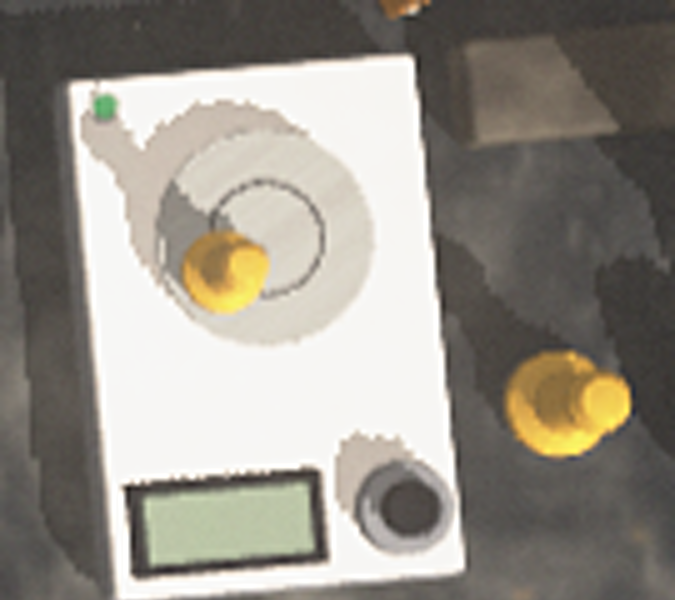

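View pics/sidez.png

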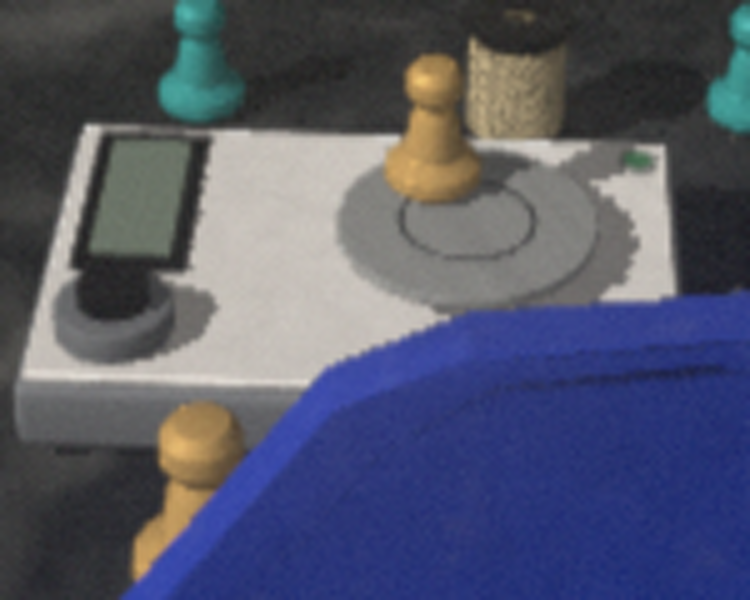

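```bash
python3 - <<'E'
from h import *
from scipy.optimize import least_squares
t=load('top0'); s=load('side0')
# hand-picked pan edge/ring points, zoom coords
def T(l): return [(395+x/5-.4,165+y/5-.4) for x,y in l]
def S(l): return [(235+x/5-.4,275+y/5-.4) for x,y in l]
pan=T([(266,128),(374,238),(266,346),(330,150),(340,322),(200,322)])
ring=T([(266,179),(324,238),(300,285),(310,200),(225,200)])
def fit(c,l,z,r=None):
    P=np.array([at(c,*p,z)[:2] for p in l])
    f=lambda q: np.hypot(*(P-q[:2]).T)-(q[2] if r is None else r)
    o=least_squares(f,[*P.mean(0),.03][:3 if r is None else 2]); return o.x,np.abs(o.fun).max()
print('pan',fit(t,pan,.05),fit(t,pan,.05,.045)); print('ring',fit(t,ring,.05),fit(t,ring,.05,.023))
rs=S([(400,222),(535,222),(466,258),(420,246),(515,245),(520,197)])
print('ring side',fit(s,rs,.05))
rim=T([(183,268),(190,245),(222,313),(240,308),(195,300)])
print('rim top',fit(t,rim,.057,.017))
print('rim side',at(s,*S([(385,165)])[0],.057),at(s,*S([(481,165)])[0],.057), at(s,*S([(434,60)])[0],.1))
print('knob top view',at(t,*T([(249,265)])[0],.095))
print('key top',at(t,*T([(411,505)])[0],.045), 'collar',at(t,*T([(403,507)])[0],.04))
kz=S([(113,267)])[0]
for z in(.04,.045,.05,.055):print('key side',z,at(s,*kz,z),at(t,*T([(411,505)])[0],z))
E
```

```text
pan (array([ 0.55016385, -0.1176541 ,  0.04461263]), np.float64(0.000874600060478771)) (array([ 0.55028474, -0.11733882]), np.float64(0.0007822861676358289))
ring (array([ 0.55033395, -0.11798163,  0.02333999]), np.float64(0.00046797251473124427)) (array([ 0.55057411, -0.11824214]), np.float64(0.0006217929013491892))
ring side (array([ 0.55032323, -0.11561472,  0.02292542]), np.float64(0.0006516095216289285))
rim top (array([ 0.53645503, -0.09820443]), np.float64(0.00042200797291727307))
rim side [ 0.52005417 -0.09804847  0.057     ] [ 0.55319218 -0.09359186  0.057     ] [ 0.53603868 -0.09565099  0.1       ]
knob top view [ 0.53571978 -0.09950659  0.095     ]
key top [ 0.44025    -0.17540939  0.045     ] collar [ 0.43940096 -0.17354322  0.04      ]
key side 0.04 [ 0.43351294 -0.14571566  0.04      ] [ 0.44017953 -0.17686141  0.04      ]
key side 0.045 [ 0.43506878 -0.15229855  0.045     ] [ 0.44025    -0.17540939  0.045     ]
key side 0.05 [ 0.43662461 -0.15888143  0.05      ] [ 0.44032047 -0.17395737  0.05      ]
key side 0.055 [ 0.43818045 -0.16546431  0.055     ] [ 0.44039094 -0.17250535  0.055     ]
```

The fits agree: the pan is at (0.5503,-0.117), with both the ring and pan radii correct. The weight is at (0.536,-0.0975), 24 mm off-centre. The button is at about (0.440,-0.172), 123 mm from the pan centre, as stated. Next I hover with the tool's y axis along the push direction.

>>> play_rows([
  {"translation": [4, -3.1, 0], "rot": [0, 0, -0.03], "fingers": 1},
  {"translation": [8, -6.2, 0], "rot": [0, 0, -0.06], "fingers": 1},
  {"translation": [12, -9.3, 0], "rot": [0, 0, -0.09], "fingers": 1},
  {"translation": [16, -12.4, 0], "rot": [0, 0, -0.12], "fingers": 1},
  {"translation": [20, -15.5, 0], "rot": [0, 0, -0.15], "fingers": 1},
  {"translation": [24, -18.6, 0], "rot": [0, 0, -0.18], "fingers": 1},
  {"translation": [28, -21.8, 0], "rot": [0, 0, -0.21], "fingers": 1},
  {"translation": [32, -24.9, 0], "rot": [0, 0, -0.24], "fingers": 1},
  {"translation": [36, -28, 0], "rot": [0, 0, -0.27], "fingers": 1},
  {"translation": [40, -31.2, 1], "rot": [0, 0, -0.3], "fingers": 1},
  {"translation": [44, -34.3, 3], "rot": [0, 0, -0.33], "fingers": 1},
  {"translation": [47, -36.6, 5], "rot": [0, 0, -0.348], "fingers": 1},
  {"translation": [49, -38.2, 7], "rot": [0, 0, -0.348], "fingers": 1},
  {"translation": [49.4, -38.5, 7.8], "rot": [0, 0, -0.348], "fingers": 1},
  {"translation": [49.4, -38.5, 7.8], "rot": [0, 0, -0.348], "fingers": 1},
  {"translation": [49.4, -38.5, 7.8], "rot": [0, 0, -0.348], "fingers": 1},
  {"translation": [49.4, -38.5, 7.8], "rot": [0, 0, -0.348], "fingers": 1},
  {"translation": [49.4, -38.5, 7.8], "rot": [0, 0, -0.348], "fingers": 1},
])

```text
time_s: 1.95
eef_pos: [0.5486, -0.1165, 0.1616]
tool_rot: [179.9, -0.0, 36.2]
force: [-0.4, 1.7, -0.6]
finger_gap: 0.088
```

```bash
python3 - <<'E'
from h import *
w=snap('wrist','w1'); o=ctrl.observe(); print(o['eef_pos'],o['tool_rot'],o['force'],o['time_s'],w['eye'],w['rotation'])
s=snap('side','s1'); t=snap('top','t1')
for P in([.5503,-.117,.05],[.536,-.0975,.05]): print(proj(w,P))
E
```

```text
[ 0.54864524 -0.11620115  0.16150097] [ 1.79928822e+02 -2.63507008e-02  3.62115955e+01] [ 0.14067811  0.29515208 -0.45819289] 2.0 [ 0.60529117 -0.07496883  0.30809048] [-15.85680129  -0.11055373 -53.90910312]
[315.05088745 238.19417997]
[280.00351803 238.30797528]
```

View pics/w1.png

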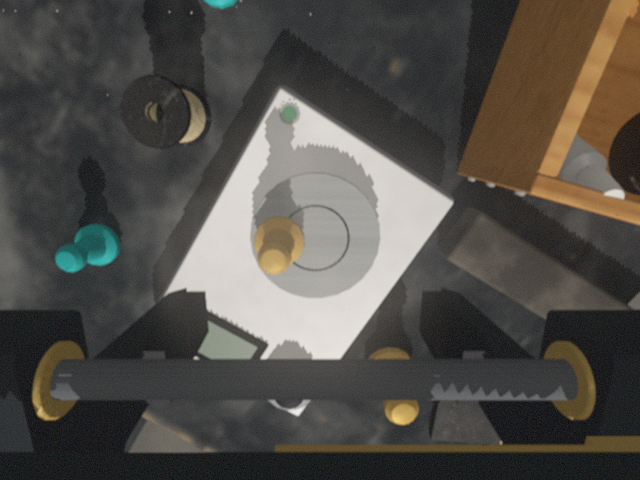

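View pics/s1.png

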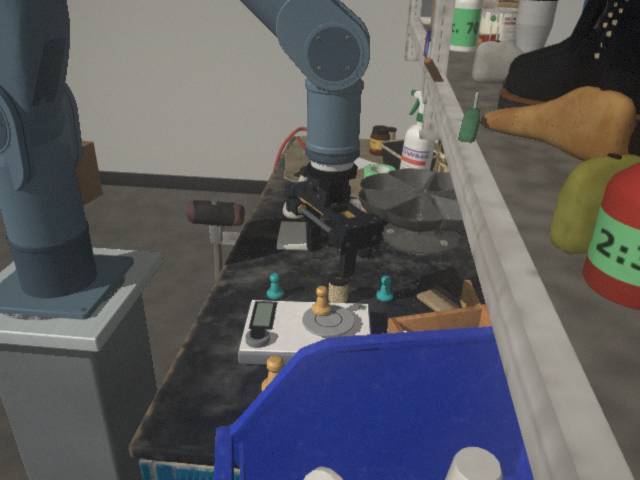

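```bash
python3 - <<'E'
from h import *
w=load('w1'); R=Ro.from_euler('xyz',[179.93,-.03,36.21],degrees=True).as_matrix(); p=np.array([.5486,-.1162,.1615])
for l in([0,-.044,0],[0,.044,0],[.009,-.044,0],[-.009,-.044,0],[0,-.0615,0],[0,0,-.0187]): print(l,proj(w,p+R@np.array(l)))
d=np.array([.5503,-.117,.161])-p; print('pan centre in tool',R.T@d, 'weight',R.T@(np.array([.536,-.0975,.05])-p))
E
```

```text
[0, -0.044, 0] [206.25257454 310.35045271]
[0, 0.044, 0] [418.99352484 309.87992405]
[0.009, -0.044, 0] [204.53122148 290.13404406]
[-0.009, -0.044, 0] [207.92177244 329.95432583]
[0, -0.0615, 0] [163.94298501 310.44403072]
[0, 0, -0.0187] [312.55249008 332.42846769]
pan centre in tool [0.0008988  0.00164914 0.00050249] weight [ 0.00082218 -0.02266784  0.11147283]
```

>>> play_rows([
  {"translation": [0.1, -0.4, 0], "rot": [0, 0, 0], "fingers": 1},
  {"translation": [0.1, -0.4, 2], "rot": [0, 0, 0], "fingers": 1},
  {"translation": [0.1, -0.4, 4.5], "rot": [0, 0, 0], "fingers": 1},
  {"translation": [0.1, -0.4, 7], "rot": [0, 0, 0], "fingers": 1},
  {"translation": [0.1, -0.4, 9], "rot": [0, 0, 0], "fingers": 1},
  {"translation": [0.1, -0.4, 10], "rot": [0, 0, 0], "fingers": 1},
  {"translation": [0.1, -0.4, 10.3], "rot": [0, 0, 0], "fingers": 1},
  {"translation": [0.1, -0.4, 10.3], "rot": [0, 0, 0], "fingers": 1},
  {"translation": [0.1, -0.4, 10.3], "rot": [0, 0, 0], "fingers": 1},
  {"translation": [0.1, -0.4, 10.3], "rot": [0, 0, 0], "fingers": 1},
])

```text
time_s: 3.1
eef_pos: [0.5478, -0.1113, 0.0587]
tool_rot: [179.9, -0.1, 36.3]
force: [0.7, -0.7, -0.4]
finger_gap: 0.0883
```

```bash
python3 - <<'E'
from h import *
w=snap('wrist','w2'); s=snap('side','s2'); o=ctrl.observe(); print(o['eef_pos'],o['tool_rot'],o['force'],o['time_s'])
R=Ro.from_euler('xyz',o['tool_rot'],degrees=True).as_matrix(); p=o['eef_pos']
print('pan centre in tool',R.T@(np.array([.5503,-.117,.05])-p), 'weight',R.T@(np.array([.536,-.0975,.05])-p))
b=s['pixels'][225:345,235:385,::-1]
cv2.imwrite('pics/s2z.png',cv2.resize(b,None,fx=5,fy=5,interpolation=cv2.INTER_CUBIC))
E
```

```text
[ 0.54753805 -0.11127404  0.05838791] [ 1.79949945e+02 -4.37263359e-02  3.63089766e+01] [ 0.91762342 -0.1132091  -0.20321146] 3.2
pan centre in tool [-0.00117129  0.00624232  0.00839247] weight [-0.00114802 -0.01793906  0.00837137]
```

View pics/w2.png

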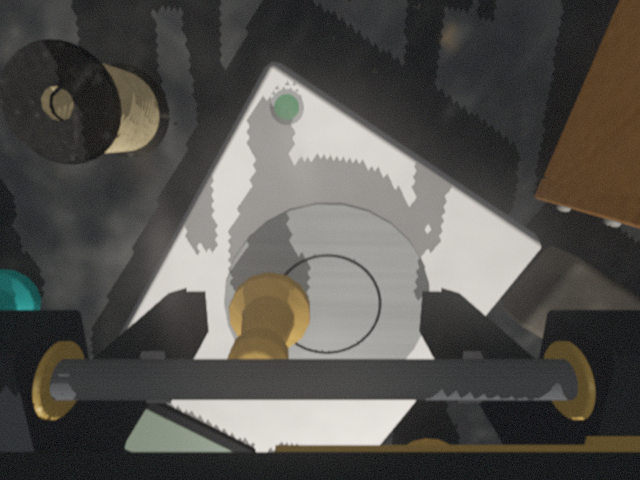

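View pics/s2z.png

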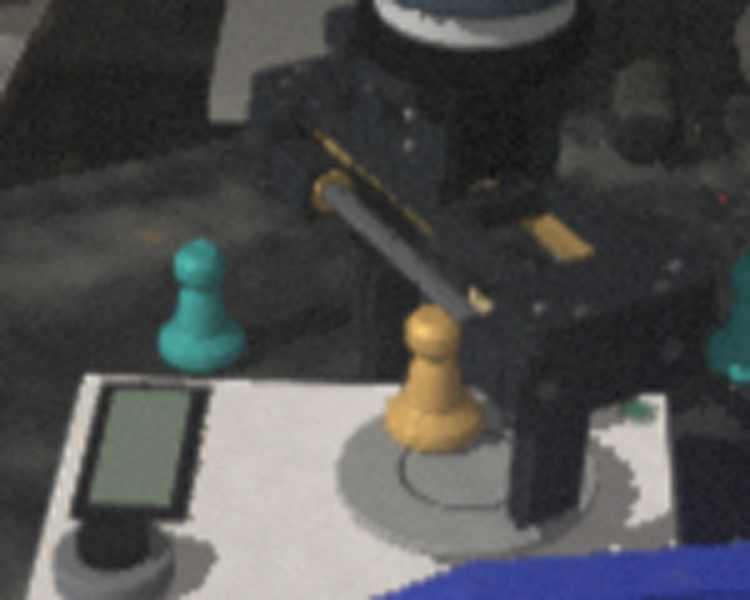

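The side view shows the weight standing between the fingers, with clearance all round and below the gripper body. I now lower 5 mm and push slowly to about 6 mm short of the goal.

>>> play_rows([
  {"translation": [-0.1, 0, 0.25], "rot": [0, 0, 0], "fingers": 1},
  {"translation": [-0.1, 0, 0.5], "rot": [0, 0, 0], "fingers": 1},
  {"translation": [-0.1, 0.2, 0.5], "rot": [0, 0, 0], "fingers": 1},
  {"translation": [-0.1, 0.4, 0.5], "rot": [0, 0, 0], "fingers": 1},
  {"translation": [-0.1, 0.55, 0.5], "rot": [0, 0, 0], "fingers": 1},
  {"translation": [-0.1, 0.7, 0.5], "rot": [0, 0, 0], "fingers": 1},
  {"translation": [-0.1, 0.85, 0.5], "rot": [0, 0, 0], "fingers": 1},
  {"translation": [-0.1, 1.0, 0.5], "rot": [0, 0, 0], "fingers": 1},
  {"translation": [-0.1, 1.15, 0.5], "rot": [0, 0, 0], "fingers": 1},
  {"translation": [-0.1, 1.3, 0.5], "rot": [0, 0, 0], "fingers": 1},
  {"translation": [-0.1, 1.45, 0.5], "rot": [0, 0, 0], "fingers": 1},
  {"translation": [-0.1, 1.6, 0.5], "rot": [0, 0, 0], "fingers": 1},
  {"translation": [-0.1, 1.75, 0.5], "rot": [0, 0, 0], "fingers": 1},
  {"translation": [-0.1, 1.9, 0.5], "rot": [0, 0, 0], "fingers": 1},
  {"translation": [-0.1, 2.05, 0.5], "rot": [0, 0, 0], "fingers": 1},
  {"translation": [-0.1, 2.2, 0.5], "rot": [0, 0, 0], "fingers": 1},
  {"translation": [-0.1, 2.35, 0.5], "rot": [0, 0, 0], "fingers": 1},
  {"translation": [-0.1, 2.5, 0.5], "rot": [0, 0, 0], "fingers": 1},
  {"translation": [-0.1, 2.6, 0.5], "rot": [0, 0, 0], "fingers": 1},
  {"translation": [-0.1, 2.7, 0.5], "rot": [0, 0, 0], "fingers": 1},
])

```text
time_s: 5.2
eef_pos: [0.5623, -0.1336, 0.0527]
tool_rot: [-180.0, 0.0, 36.3]
force: [-1.3, 1.7, -0.3]
finger_gap: 0.0884
```

```bash
cat > look.py <<'E'
from h import *
import sys
n=sys.argv[1]
w=snap('wrist','w'+n); s=snap('side','s'+n); o=ctrl.observe(); print(o['eef_pos'],o['tool_rot'],o['force'],o['time_s'],o['finger_gap'])
R=Ro.from_euler('xyz',o['tool_rot'],degrees=True).as_matrix(); p=o['eef_pos']
print('pan centre in tool',R.T@(np.array([.5503,-.117,.05])-p))
b=s['pixels'][255:345,265:385,::-1]
cv2.imwrite(f'pics/s{n}z.png',cv2.resize(b,None,fx=6,fy=6,interpolation=cv2.INTER_CUBIC))
E
python3 look.py 3
```

```text
[ 0.56239973 -0.13366907  0.0527006 ] [ 1.79989158e+02 -3.74463240e-03  3.63114449e+01] [-1.61350449  1.45156326 -0.10015241] 5.3 0.08821953267230112
pan centre in tool [ 0.00012074 -0.02059776  0.00269671]
```

View pics/w3.png

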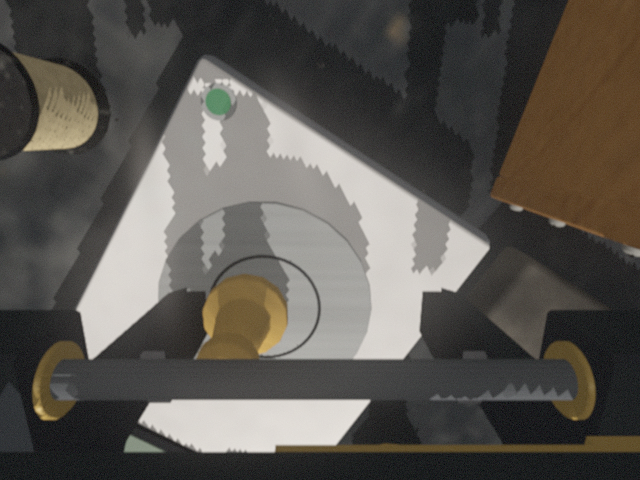

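View pics/s3z.png

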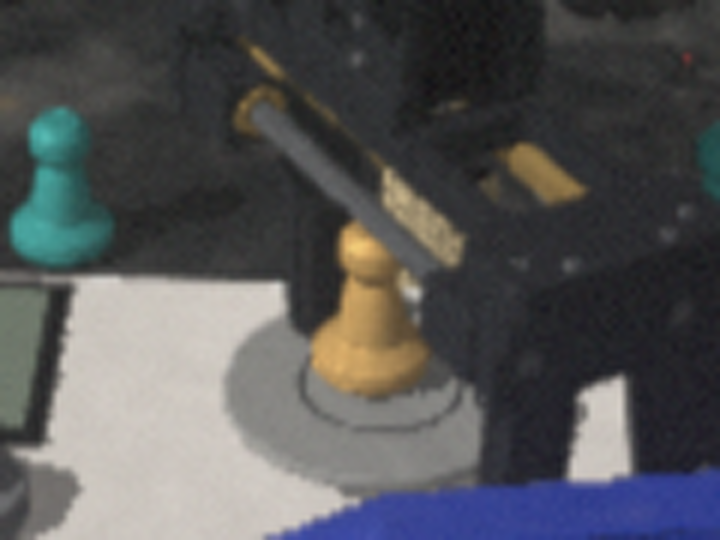

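The weight is upright and its rim centre is about 6.5–7.5 mm short of the ring centre. I push on 7 mm, pause, and back off along the push line.

>>> play_rows([
  {"translation": [0, 0.1, 0], "rot": [0, 0, 0], "fingers": 1},
  {"translation": [0, 0.2, 0], "rot": [0, 0, 0], "fingers": 1},
  {"translation": [0, 0.3, 0], "rot": [0, 0, 0], "fingers": 1},
  {"translation": [0, 0.4, 0], "rot": [0, 0, 0], "fingers": 1},
  {"translation": [0, 0.5, 0], "rot": [0, 0, 0], "fingers": 1},
  {"translation": [0, 0.6, 0], "rot": [0, 0, 0], "fingers": 1},
  {"translation": [0, 0.65, 0], "rot": [0, 0, 0], "fingers": 1},
  {"translation": [0, 0.7, 0], "rot": [0, 0, 0], "fingers": 1},
  {"translation": [0, 0.7, 0], "rot": [0, 0, 0], "fingers": 1},
  {"translation": [0, 0.7, 0], "rot": [0, 0, 0], "fingers": 1},
  {"translation": [0, 0.5, 0], "rot": [0, 0, 0], "fingers": 1},
  {"translation": [0, 0.2, 0], "rot": [0, 0, 0], "fingers": 1},
  {"translation": [0, -0.2, 0], "rot": [0, 0, 0], "fingers": 1},
  {"translation": [0, -0.5, 0], "rot": [0, 0, 0], "fingers": 1},
  {"translation": [0, -0.8, 0], "rot": [0, 0, 0], "fingers": 1},
  {"translation": [0, -1.2, 0], "rot": [0, 0, 0], "fingers": 1},
  {"translation": [0, -1.2, 0], "rot": [0, 0, 0], "fingers": 1},
])

```text
time_s: 7.0
eef_pos: [0.5548, -0.1232, 0.0527]
tool_rot: [-180.0, 0.0, 36.4]
force: [0.9, -0.5, -0.2]
finger_gap: 0.0883
```

```bash
python3 look.py 4
```

```text
[ 0.55519646 -0.12370776  0.0527376 ] [ 1.79996334e+02 -1.75729789e-03  3.63297435e+01] [0.34561713 0.3388515  0.02610916] 7.1 0.08818615872497045
pan centre in tool [ 2.91158156e-05 -8.30489939e-03  2.73706595e-03]
```

View pics/w4.png

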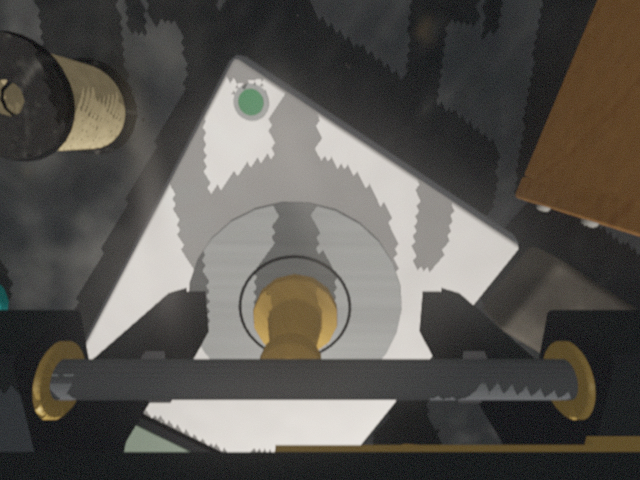

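View pics/s4z.png

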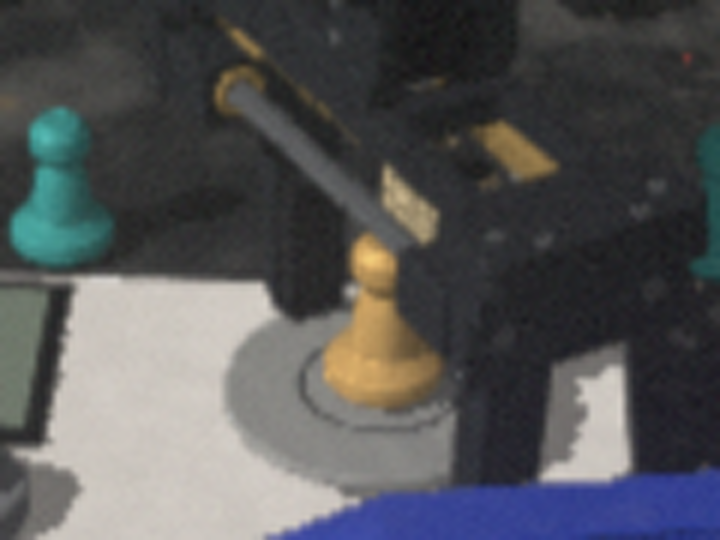

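```bash
python3 - <<'E'
from h import *
w=load('w4'); s=load('s4')
a=np.linspace(0,2*np.pi,200)
im=w['pixels'][:,:,::-1].copy(); C=np.array([.5503,-.117])
def circ(c,r,z,C=C): return np.array([proj(c,[C[0]+r*np.cos(t),C[1]+r*np.sin(t),z]) for t in a])
for r,z,col in((.023,.05,(0,0,255)),(.017,.057,(0,255,0))):
    P=circ(w,r,z); print('wrist',P.min(0),P.max(0)); cv2.polylines(im,[np.int32(P*16)],True,col,1,cv2.LINE_AA,4)
    P=(circ(s,r,z)-[265,255])*6; print('side zoom',P.min(0),P.max(0))
cv2.imwrite('pics/w4o.png',cv2.resize(im[230:380,180:420],None,fx=3,fy=3))
E
```

```text
wrist [240.33918662 255.64312816] [349.89787895 356.12890174]
side zoom [295.93982727 335.15824655] [457.23534979 430.04852262]
wrist [252.11683759 275.70709606] [336.56162595 352.68906638]
side zoom [317.43300149 327.08754386] [437.05344388 396.81146731]
```

View pics/w4o.png

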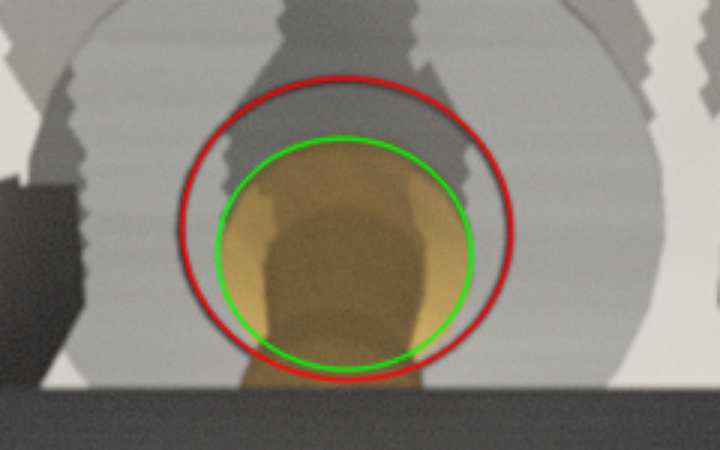

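The overlay matches: the red circle lies on the engraved ring and the green circle, a rim centred at the pan centre, lies on the brass rim to within about 0.5 mm. I lift straight up and shut the fingers.

>>> play_rows([
  {"translation": [0, 0, -1], "rot": [0, 0, 0], "fingers": 1},
  {"translation": [0, 0, -3], "rot": [0, 0, 0], "fingers": 1},
  {"translation": [0, 0, -6], "rot": [0, 0, 0], "fingers": 1},
  {"translation": [0, 0, -9], "rot": [0, 0, 0], "fingers": 1},
  {"translation": [0, 0, -12], "rot": [0, 0, 0], "fingers": 1},
  {"translation": [-3, 0, -12], "rot": [0, 0, 0], "fingers": 0},
  {"translation": [-6, 0, -12], "rot": [0, 0, 0], "fingers": 0},
  {"translation": [-9, 0, -12], "rot": [0, 0, 0], "fingers": 0},
  {"translation": [-9, 0, -12], "rot": [0, 0, 0], "fingers": 0},
  {"translation": [-9, 0, -12], "rot": [0, 0, 0], "fingers": 0},
  {"translation": [-9, 0, -12], "rot": [0, 0, 0], "fingers": 0},
  {"translation": [-9, 0, -12], "rot": [0, 0, 0], "fingers": 0},
])

```text
time_s: 8.3
eef_pos: [0.4836, -0.1762, 0.1729]
tool_rot: [180.0, -0.0, 36.4]
force: [-0.4, 0.3, 0.6]
finger_gap: 0.0345
```

```bash
python3 look.py 5; python3 - <<'E'
from h import *
t=snap('top','t5');o=ctrl.observe()
R=Ro.from_euler('xyz',o['tool_rot'],degrees=True).as_matrix()
for z in(.045,.05,.055,.06): print(z,proj(load('w5'),[.44,-.172,z]))
print(R.T@(np.array([.44,-.1725,.055])-o['eef_pos']))
E
```

```text
[ 0.48330292 -0.17641811  0.17270755] [-1.79994233e+02 -2.33079759e-02  3.63915254e+01] [0.05225914 0.22509378 0.53034439] 8.4 0.026208480013999117
pan centre in tool [ 0.08913424 -0.00806877  0.12274463]
0.045 [274.48282233 275.92758058]
0.05 [273.83430007 278.30173923]
0.055 [273.16368961 280.75676003]
0.06 [272.46984293 283.29684573]
[-0.03237635 -0.02883701  0.11766863]
```

View pics/w5.png

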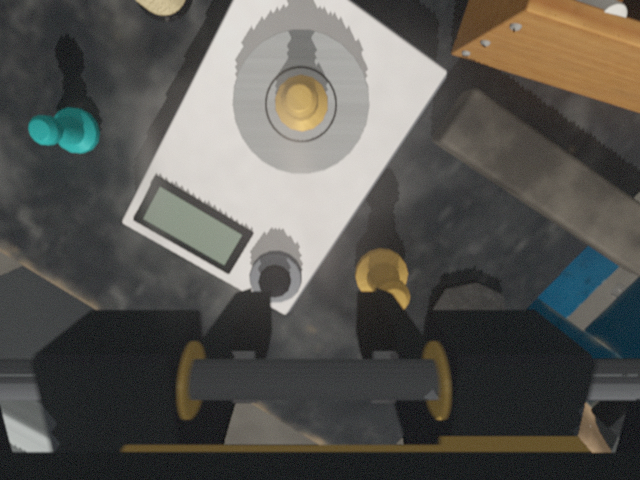

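View pics/s5.png

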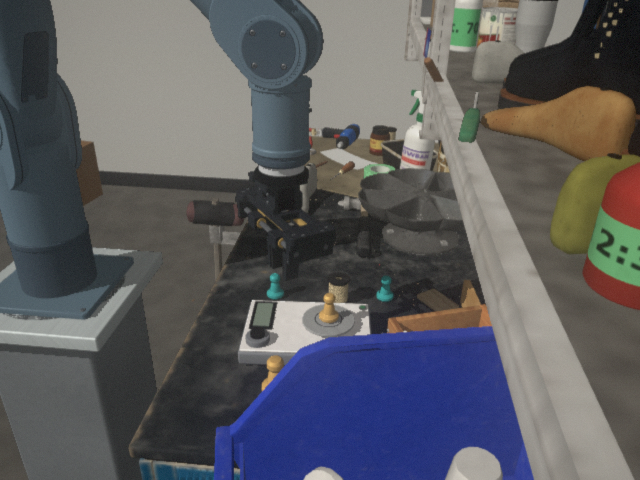

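The weight stands centred in the ring. In the wrist view the button cap is at (274,280), which matches the (0.440,-0.172) estimate. I move above it.

>>> play_rows([
  {"translation": [-1.6, -1.4, 0], "rot": [0, 0, 0], "fingers": 0},
  {"translation": [-3.2, -2.9, 0], "rot": [0, 0, 0], "fingers": 0},
  {"translation": [-3.2, -2.9, 3], "rot": [0, 0, 0], "fingers": 0},
  {"translation": [-3.2, -2.9, 6], "rot": [0, 0, 0], "fingers": 0},
  {"translation": [-3.2, -2.9, 8.5], "rot": [0, 0, 0], "fingers": 0},
  {"translation": [-3.2, -2.9, 10], "rot": [0, 0, 0], "fingers": 0},
  {"translation": [-3.2, -2.9, 10], "rot": [0, 0, 0], "fingers": 0},
  {"translation": [-3.2, -2.9, 10], "rot": [0, 0, 0], "fingers": 0},
  {"translation": [-3.2, -2.9, 10], "rot": [0, 0, 0], "fingers": 0},
])

```text
time_s: 9.35
eef_pos: [0.4405, -0.1729, 0.0736]
tool_rot: [179.9, -0.1, 36.3]
force: [0.3, -0.6, -0.1]
finger_gap: 0.0002
```

```bash
python3 look.py 6; python3 - <<'E'
from h import *
b=load('s6')['pixels'][275:375,205:325,::-1]
cv2.imwrite('pics/s6k.png',cv2.resize(b,None,fx=6,fy=6,interpolation=cv2.INTER_CUBIC))
E
```

```text
[ 0.44041141 -0.17294309  0.07361081] [ 1.79914770e+02 -5.48483498e-02  3.63157383e+01] [-0.10709453 -1.17904423  0.48449532] 9.45 0.00040730122407240846
pan centre in tool [0.12165322 0.01996748 0.023757  ]
```

View pics/s6k.png

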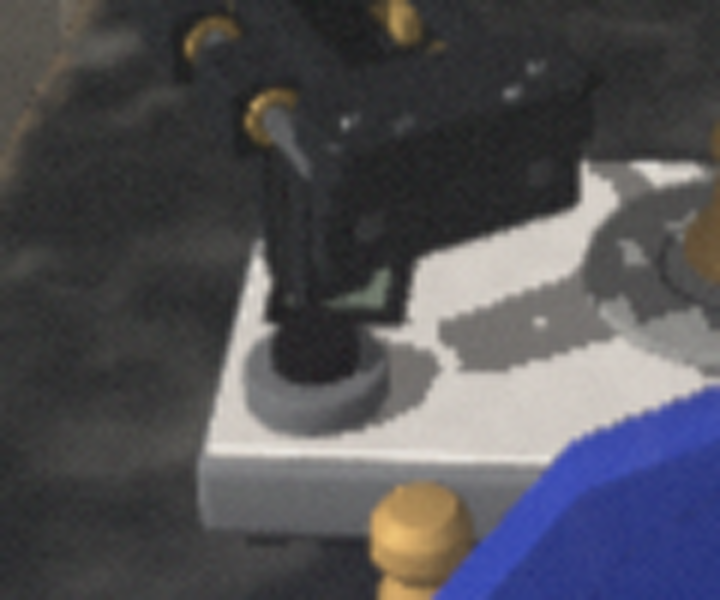

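View pics/w6.png

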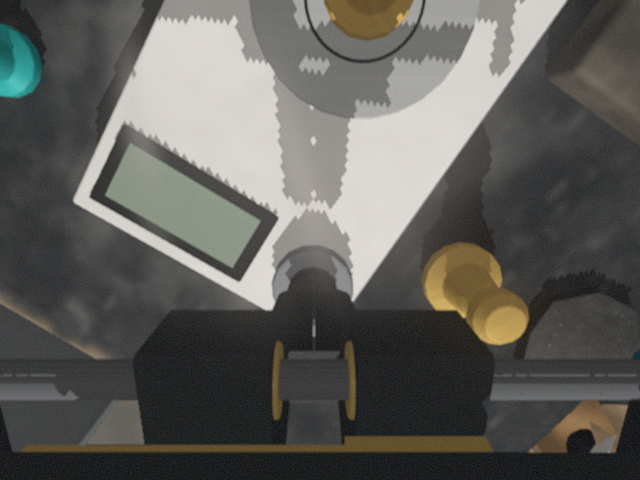

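The shut fingers are over the button. I descend in small steps, checking the force.

>>> play_rows([
  {"translation": [0, 0, 0.4], "rot": [0, 0, 0], "fingers": 0},
  {"translation": [0, 0, 0.8], "rot": [0, 0, 0], "fingers": 0},
  {"translation": [0, 0, 1.1], "rot": [0, 0, 0], "fingers": 0},
  {"translation": [0, 0, 1.3], "rot": [0, 0, 0], "fingers": 0},
  {"translation": [0, 0, 1.5], "rot": [0, 0, 0], "fingers": 0},
])

```text
time_s: 9.95
eef_pos: [0.4396, -0.1727, 0.0574]
tool_rot: [-180.0, 0.0, 36.3]
force: [-0.7, -0.2, 1.6]
finger_gap: 0.0005
```

>>> play_rows([
  {"translation": [0, 0, 0.1], "rot": [0, 0, 0], "fingers": 0},
  {"translation": [0, 0, 0.2], "rot": [0, 0, 0], "fingers": 0},
  {"translation": [0, 0, 0.2], "rot": [0, 0, 0], "fingers": 0},
])

```text
time_s: 10.25
eef_pos: [0.4396, -0.1727, 0.0557]
tool_rot: [-180.0, 0.0, 36.3]
force: [-1.0, 0.0, 1.7]
finger_gap: 0.0005
```

>>> play_rows([
  {"translation": [0, 0, 0.1], "rot": [0, 0, 0], "fingers": 0},
  {"translation": [0, 0, 0.2], "rot": [0, 0, 0], "fingers": 0},
  {"translation": [0, 0, 0.2], "rot": [0, 0, 0], "fingers": 0},
])

```text
time_s: 10.55
eef_pos: [0.4396, -0.1727, 0.0537]
tool_rot: [-180.0, 0.0, 36.3]
force: [-1.7, -0.1, 2.9]
finger_gap: 0.0004
```

>>> play_rows([
  {"translation": [0, 0, 0.1], "rot": [0, 0, 0], "fingers": 0},
  {"translation": [0, 0, 0.15], "rot": [0, 0, 0], "fingers": 0},
  {"translation": [0, 0, 0.15], "rot": [0, 0, 0], "fingers": 0},
])

```text
time_s: 10.85
eef_pos: [0.4396, -0.1727, 0.0521]
tool_rot: [-180.0, 0.0, 36.3]
force: [-1.7, 0.2, 3.5]
finger_gap: 0.0007
```

>>> play_rows([
  {"translation": [0, 0, 0.1], "rot": [0, 0, 0], "fingers": 0},
  {"translation": [0, 0, 0.1], "rot": [0, 0, 0], "fingers": 0},
  {"translation": [0, 0, 0.1], "rot": [0, 0, 0], "fingers": 0},
])

```text
time_s: 11.15
eef_pos: [0.4396, -0.1727, 0.0518]
tool_rot: [180.0, 0.0, 36.3]
force: [-4.3, 1.4, 12.7]
finger_gap: 0.0004
```

The force rose as a spring from about 1.6 N to 3.5 N, then jumped to 12.7 N at z = 0.0518, which looks like the button's end stop. I check the picture while it is held down.

```bash
python3 look.py 7; python3 - <<'E'
from h import *
b=load('s7')['pixels'][275:375,205:325,::-1]
cv2.imwrite('pics/s7k.png',cv2.resize(b,None,fx=6,fy=6,interpolation=cv2.INTER_CUBIC))
E
```

```text
[ 0.4396652  -0.17269106  0.05180285] [1.79993132e+02 1.55785616e-02 3.63163766e+01] [-3.36002666  0.98507671 13.31330161] 11.25 0.0002144410870354198
pan centre in tool [0.12212814 0.02064896 0.00177212]
```

View pics/s7k.png

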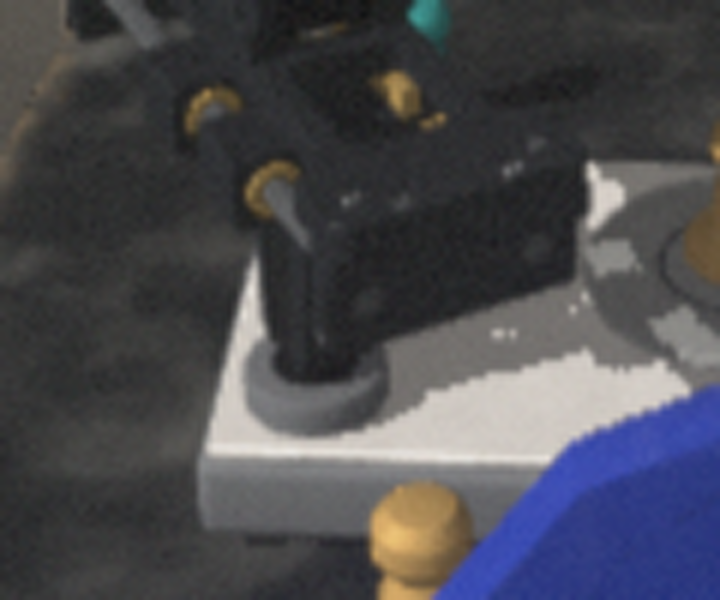

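The cap is down nearly flush with its collar after about 5.5 mm of finger travel under load. I hold briefly, then lift clear.

>>> play_rows([
  {"translation": [0, 0, 0], "rot": [0, 0, 0], "fingers": 0},
  {"translation": [0, 0, 0], "rot": [0, 0, 0], "fingers": 0},
  {"translation": [0, 0, -0.5], "rot": [0, 0, 0], "fingers": 0},
  {"translation": [0, 0, -1.2], "rot": [0, 0, 0], "fingers": 0},
  {"translation": [0, 0, -3], "rot": [0, 0, 0], "fingers": 0},
  {"translation": [0, 0, -6], "rot": [0, 0, 0], "fingers": 0},
  {"translation": [0, 0, -9], "rot": [0, 0, 0], "fingers": 0},
  {"translation": [0, 0, -12], "rot": [0, 0, 0], "fingers": 0},
  {"translation": [0, 0, -14], "rot": [0, 0, 0], "fingers": 0},
  {"translation": [0, 0, -14], "rot": [0, 0, 0], "fingers": 0},
  {"translation": [0, 0, -14], "rot": [0, 0, 0], "fingers": 0},
  {"translation": [0, 0, -14], "rot": [0, 0, 0], "fingers": 0},
])

```text
time_s: 12.45
eef_pos: [0.439, -0.1726, 0.1902]
tool_rot: [-179.9, 0.1, 36.3]
force: [-0.7, 0.2, -0.3]
finger_gap: 0.0003
```

```bash
python3 look.py 8;  python3 - <<'E'
from h import *
b=load('s8')['pixels'][275:375,235:375,::-1]
cv2.imwrite('pics/s8k.png',cv2.resize(b,None,fx=5,fy=5,interpolation=cv2.INTER_CUBIC))
w=load('w8'); im=w['pixels'][:,:,::-1].copy(); a=np.linspace(0,2*np.pi,200)
for r,z,col in((.023,.05,(0,0,255)),(.017,.057,(0,255,0))):
    P=np.array([proj(w,[.5503+r*np.cos(t),-.117+r*np.sin(t),z]) for t in a]); cv2.polylines(im,[np.int32(P*16)],True,col,1,cv2.LINE_AA,4)
cv2.imwrite('pics/w8o.png',im)
E
```

```text
[ 0.43903568 -0.17247048  0.19018422] [-1.79902509e+02  5.85398381e-02  3.63206615e+01] [-0.33109223 -0.03333231  0.25143313] 12.55 0.0005899930392995487
pan centre in tool [0.12264585 0.02144718 0.14002269]
```

View pics/w8o.png

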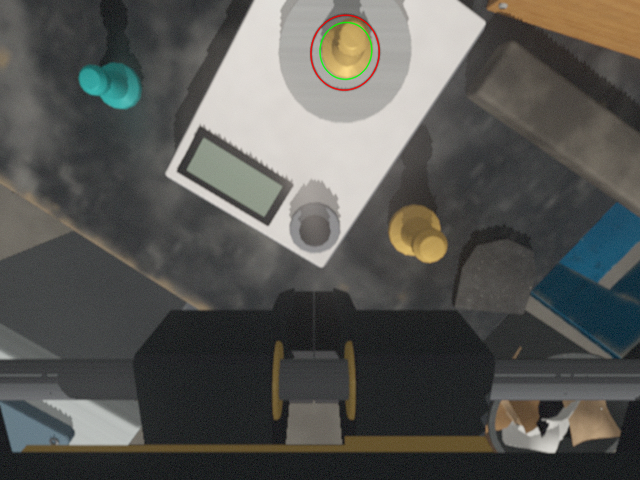

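View pics/s8k.png

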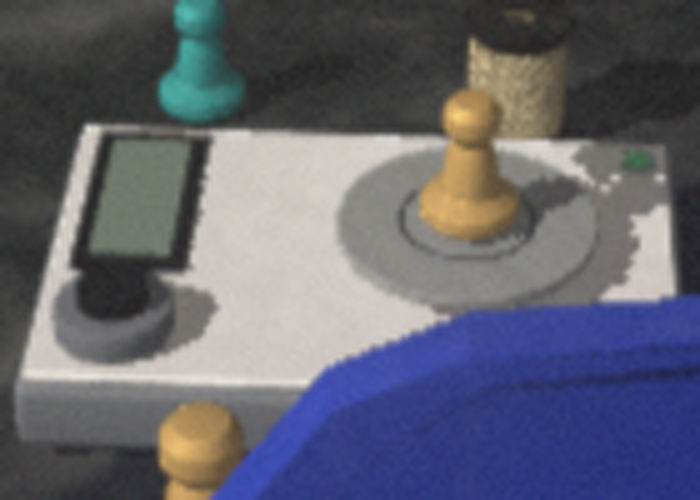

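The weight stands upright and centred in the ring in both views. The button is back up, nothing else has moved, and the arm is clear. I hand the job in.

```bash
python3 -c "
from rig import job; print(job.job_done())"
```

```text
the job is handed in; nothing more can be done
None
```

I slid the brass weight about 24 mm along the pan with one open finger at its rim, backed off, and lifted clear. With the fingers shut, I then pressed the button until it stopped and let it up again. I handed the job in at about 12.6 s of the 51 s allowed.

- **Weight:** after the push, the wrist image put it within about 0.5 mm of the ring's centre. After the press, the wrist and side views still showed it upright inside the ring.
- **Button:** the fingers travelled about 5.5 mm under a rising spring force. The force then jumped to about 13 N at the stop. I inferred the full press from this travel and force, since the button's own position can't be read. The side view afterwards showed it back up.
- **Everything else:** the spool and big weight showed no visible shift in the last pictures. I did not recheck the slab and the shoe last, but the arm never went near them. The arm was clear, at 0.19 m above the bench.

No check failed. The only disagreement was about 2 mm between the top and side cameras on the pan centre's y position, which is within their stated calibration. The hand-in gave no verdict.

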